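# Set the stock tags on a carver's blank board

### The job

The hinged stock tags on the board no longer match the bins behind them. With a fingertip, push tags over so that the tag in front of each full bin lies with its rosette face uppermost (leaning towards the bin) and the tag in front of each nearly empty bin lies with its plain bar face uppermost (leaning away from the bin, towards the robot). Only push the tags, lightly, never pinch or force them, and leave the bins and everything else where they stand.

Things in the scene. Friction and masses are not known exactly. Their poses are not given: they have to be found in the camera images.
- tag_a (a joint): hinged wooden stock tag (flap 50 mm wide, 6 mm thick, 71 mm from hinge to slippery rounded brass free edge) on a V-shaped block. 0: upright. Positive: leans away from the robot, towards its bin; at the stop +0.9 rad the ROSETTE face (round petals) is uppermost. Negative: leans towards the robot; at the stop -0.9 the BAR face (one straight bar) is uppermost. Turns freely (45 g); past upright it falls onto the stop by itself
- tag_a_hinge (a point): middle of tag_a's hinge pin, 63 mm above the bench, 45 mm above the 18 mm thick board; tag blocks are 52 mm wide, 95 mm apart. y axis along the pin, x axis level from tag to bin, z up. At a stop the tag's free edge overhangs its block: 41 mm higher than the pin, 52 mm to the side of it (+x or -x)
- tag_a_place (a point): the place of the bin that tag_a stands for: a point on the board straight behind the tag (165 mm beyond the hinge), under the middle of that bin
- tag_b (a joint): hinged wooden stock tag (flap 50 mm wide, 6 mm thick, 71 mm from hinge to slippery rounded brass free edge) on a V-shaped block. 0: upright. Positive: leans away from the robot, towards its bin; at the stop +0.9 rad the ROSETTE face (round petals) is uppermost. Negative: leans towards the robot; at the stop -0.9 the BAR face (one straight bar) is uppermost. Turns freely (45 g); past upright it falls onto the stop by itself
- tag_b_hinge (a point): middle of tag_b's hinge pin, 63 mm above the bench, 45 mm above the 18 mm thick board; tag blocks are 52 mm wide, 95 mm apart. y axis along the pin, x axis level from tag to bin, z up. At a stop the tag's free edge overhangs its block: 41 mm higher than the pin, 52 mm to the side of it (+x or -x)
- tag_b_place (a point): the place of the bin that tag_b stands for: a point on the board straight behind the tag (165 mm beyond the hinge), under the middle of that bin
- tag_c (a joint): hinged wooden stock tag (flap 50 mm wide, 6 mm thick, 71 mm from hinge to slippery rounded brass free edge) on a V-shaped block. 0: upright. Positive: leans away from the robot, towards its bin; at the stop +0.9 rad the ROSETTE face (round petals) is uppermost. Negative: leans towards the robot; at the stop -0.9 the BAR face (one straight bar) is uppermost. Turns freely (45 g); past upright it falls onto the stop by itself
- tag_c_hinge (a point): middle of tag_c's hinge pin, 63 mm above the bench, 45 mm above the 18 mm thick board; tag blocks are 52 mm wide, 95 mm apart. y axis along the pin, x axis level from tag to bin, z up. At a stop the tag's free edge overhangs its block: 41 mm higher than the pin, 52 mm to the side of it (+x or -x)
- tag_c_place (a point): the place of the bin that tag_c stands for: a point on the board straight behind the tag (165 mm beyond the hinge), under the middle of that bin
- tag_d (a joint): hinged wooden stock tag (flap 50 mm wide, 6 mm thick, 71 mm from hinge to slippery rounded brass free edge) on a V-shaped block. 0: upright. Positive: leans away from the robot, towards its bin; at the stop +0.9 rad the ROSETTE face (round petals) is uppermost. Negative: leans towards the robot; at the stop -0.9 the BAR face (one straight bar) is uppermost. Turns freely (45 g); past upright it falls onto the stop by itself
- tag_d_hinge (a point): middle of tag_d's hinge pin, 63 mm above the bench, 45 mm above the 18 mm thick board; tag blocks are 52 mm wide, 95 mm apart. y axis along the pin, x axis level from tag to bin, z up. At a stop the tag's free edge overhangs its block: 41 mm higher than the pin, 52 mm to the side of it (+x or -x)
- tag_d_place (a point): the place of the bin that tag_d stands for: a point on the board straight behind the tag (165 mm beyond the hinge), under the middle of that bin
- bin_full_rosettes: loose open plywood bin, 110 x 85 x 55 mm high, walls 5 mm, origin at the centre of its underside; FULL: filled to the rim with turned round rosettes. It stands on the board behind one of the four tags (its front wall 110 mm beyond the hinge), which one changes
- bin_full_blocks: loose open plywood bin, 110 x 85 x 55 mm high, walls 5 mm, origin at the centre of its underside; FULL: filled to the rim with square wooden blocks. It stands on the board behind one of the four tags (its front wall 110 mm beyond the hinge), which one changes
- bin_low_rosettes: loose open plywood bin, 110 x 85 x 55 mm high, walls 5 mm, origin at the centre of its underside; NEARLY EMPTY: only two round rosettes on its floor. It stands on the board behind one of the four tags (its front wall 110 mm beyond the hinge), which one changes
- bin_low_block: loose open plywood bin, 110 x 85 x 55 mm high, walls 5 mm, origin at the centre of its underside; NEARLY EMPTY: only one wooden block on its floor. It stands on the board behind one of the four tags (its front wall 110 mm beyond the hinge), which one changes
- finial: small turned wooden finial, 28 mm wide, 50 mm high, standing on the board between the two middle tags, origin under its centre. Not part of the job
- blank: loose rosette, 31 mm wide, 13 mm high, lying on the board between two tags, origin under its centre. Not part of the job
- pencil: flat pencil 140 mm long, 9 mm high, lying on the board between the tags and the bins, along the board. Not part of the job
- gouge_a: carving gouge lying on the bench in front of the board, handle 29 mm thick, 235 mm long in all, origin under the joint of handle and blade. Not part of the job
- gouge_b: a second gouge like it, with a narrower blade. Not part of the job
- tumbler: glass tumbler, 72 mm wide, 85 mm high, on the bench to the right of the board, origin under its centre. Not part of the job
- mallet: carver's round mallet, 92 mm wide, 203 mm high, standing on its head on the bench to the left of the board, origin under its centre. Not part of the job
- brush: flat dusting brush lying on the bench, about 225 mm long, 17 mm high. Not part of the job
There are look-alikes about, which are no part of the job. Leave any black or orange look-alike of the bin_full_rosettes alone.

How it is judged:
By the outcome, as a careful person would: the job done as asked, in the order asked, and still so for the second after the job is handed in, with the robot touching nothing.
It also fails if it takes over 56 s, if anything falls off the work surface, if the arm or the gripper's body presses on something with over 40 N, if the wrist force passes 120 N, or if a joint passes its speed limit or range.

### The arm

A 6-joint arm with a two-finger parallel gripper is mounted at the origin on the work surface. World frame = base frame: x ahead of the robot, y to its left, z up, the work surface at z = 0. Lengths are in m, angles in rad, forces in N, time in s.
With the tool pointing down it reaches from about 0.325 to 0.9 m from the base axis. Payload 3.5 kg.
Tool frame: the origin (TCP) lies on the centre line of the jaws, within the pads' length; the fingertips stand 22 mm ahead of it and the grasp point (between the pads) lies 3 mm ahead of it (r.tip_extent is the distance from the TCP to the fingertips, in m); z points along the fingers, y is the line along which they close (so a half turn about z gives the same grasp; the last joint's range is limited). The gripper opens to 85 mm and grips with 20 to 120 N. Pads are 22 mm wide; open, the fingers measure 114 mm over their backs; the gripper's body (76 mm by 85 mm) begins 54 mm behind the grasp point. The pads swing forward as they close: fully open they stand 13 mm farther back than shut.
Start: joints at [-1.258, 0.276, -0.026, 1.268, 0, 1.467], TCP at [0.252, -0.572, 0.253] pointing down, gripper open.
Joint ranges: [-3.12, 3.12], [-0.85, 1.88], [-1.08, 1.24], [-1.95, 2.15], [-1.57, 1.53], [-3.14, 3.14]. Speed limits (rad/s): [2.57, 2.57, 3.14, 3.14, 3.14, 3.14].

### API

Orientations are given as [roll, pitch, yaw] about the fixed x, y, z axes, in that order (R = Rz(yaw) Ry(pitch) Rx(roll)).
In Python, from bench import r gives the robot as it stands.
- The arm moves only by the tool step_arm, never from a script. Its argument "plan" is one flat list of numbers, 7 for each row, row after row: the shift along the tool's x, y, z in units of 0.4 m (1.0 is 0.4 m), then the turn, a rotation vector about the tool's x, y, z in units of 2 rad (1.0 is 2 rad), then the opening, from 0 (shut) to 1 (fully open). In form: [x, y, z, ax, ay, az, grip, x, y, z, ax, ay, az, grip, ...]. A call has 1 to 5 rows; each row is the pose to reach, as a shift and turn from the pose commanded when the call began, along the tool's axes at that moment; what a row does not reach only later rows make up. A row lasts 1/12 s, in which the tool goes at most 41.7 mm and 7.16 degrees, less where a joint would pass 70% of its speed; a pose out of reach is approached as far as the arm can. A call with a number of a shift or a turn outside -1 to 1 is refused whole. A call with a gripper value outside its range is refused whole. The fingers move at their own pace and stop on an object; "force" is the grip in N (left out, the last holds). Time passes only in rows, so rows that repeat a pose let the fingers close. It gives the time, the measured TCP pose, the force, the opening and the grip force at its end, in the units of the state.
- r.sense(): the state, without advancing time (a new reading comes with each control period).
- r.snapshot(name): name is "side" or "top" or "wrist"; returns the picture (480x640x3 uint8, red, green, blue); there is no depth.
- r.camera_info(name): a dict with "fx", "fy", "cx", "cy" (pixels), "T" (4x4, takes a point from camera to world coordinates); the wrist camera has in their place "mount" (4x4, takes a point from camera to tool coordinates, whose origin is the TCP and whose axes are the flange's). Camera axes: x right, y up, looking along -z (the intrinsics and any distortion apply to the point x, -y, -z); pixel columns grow to the right and rows downward; lengths in m; the calibration is good to about 2 mm. A picture is of the moment at which its call begins: read the wrist's pose just before it. camera_info takes no time and is no camera call.
- r.close_job(): hands the job in; it is judged then, once.
The state is a dict: "time_s": time; "qpos": joint angles; "dq": joint speeds; "tau": joint torques, N m; "position": TCP position; "ee_rot": TCP orientation; "contact_force": force on the tool from outside, world axes, zero at the start; "moment": the same for the moment, N m; "width": finger opening in m; "grip_force": force on a finger pad.
Only numpy, scipy, OpenCV 4.12 (cv2) and the standard library are available. Lean on these libraries where they do the work, as an engineer would, in place of code of your own. Each camera call takes 0.05 s, during which the arm holds its last target. There are 200 camera calls.

## Working session

There is one attempt and no reset: what is moved stays moved. The work goes in short steps, Python scripts to look and compute and a tool call to move; the robot and the scene stay as the last step left them, time stands still between calls to the robot, and variables do not carry over. Pictures are saved under pics/ and viewed, at most 10 in all, crops included, and the job is handed in when it is done.

Besides the shell and the picture viewer there is one more tool, called after ">>>" as name(argument=value, ...) on one line, values as JSON. step_arm: Moves the arm, as the interface text tells. Its arguments: {"type":"object","properties":{"plan":{"type":"array","items":{"type":"number"}},"force":{"type":"number"}},"required":["plan"]}

```bash
mkdir -p pics; python3 - <<'E'
from bench import r
import cv2
for n in("top","side"):
    cv2.imwrite(f"pics/{n}1.png",r.snapshot(n)[:,:,::-1]); c=r.camera_info(n); print(n,c)
s=r.sense();print(s["time_s"],s["position"],s["ee_rot"],s["width"],r.tip_extent)
E
```

```text
top {'fx': 542.4973910350216, 'fy': 542.4973910350216, 'cx': 324.31026879991185, 'cy': 239.70230882304568, 'T': array([[ 0.04194378,  0.9716325 , -0.23274667,  0.2985099 ],
       [-0.99911493,  0.0400498 , -0.01285936, -0.02083951],
       [-0.00317312,  0.23308004,  0.97245238,  1.22433677],
       [ 0.        ,  0.        ,  0.        ,  1.        ]])}
side {'fx': 544.7386367314485, 'fy': 544.7386367314485, 'cx': 315.8648575144118, 'cy': 236.58225079234356, 'T': array([[-0.97635845,  0.12372974, -0.17724313,  0.29877799],
       [-0.21615305, -0.55344532,  0.80434827,  1.14333609],
       [ 0.00142742,  0.82364387,  0.56710558,  0.88081887],
       [ 0.        ,  0.        ,  0.        ,  1.        ]])}
0.1 [ 0.25222346 -0.57110471  0.25225659] [-3.13954133e+00 -2.02399725e-04  4.15756814e-01] 0.08543851648813953 0.022
```

View pics/top1.png

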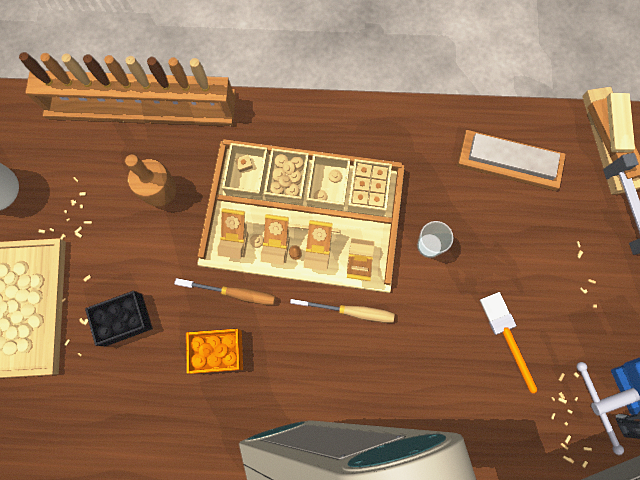

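View pics/side1.png

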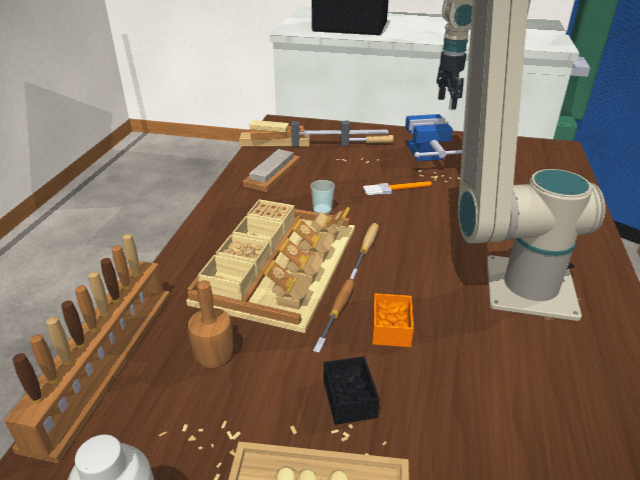

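The top view shows four bins, left to right: one block (245,165), full of rosettes (288,173), low rosettes (333,180) and full of blocks (372,185). The tags are at (232,225), (276,232), (319,237) and (360,262). The black (118,318) and orange (214,351) bins are look-alikes off the board, so I'll leave them alone. I'll confirm the tag faces in an enlarged crop.

```bash
python3 - <<'E'
import cv2
i=cv2.imread("pics/top1.png")[135:297,195:410]
cv2.imwrite("pics/crop1.png",cv2.resize(i,None,fx=3.7,fy=3.7,interpolation=cv2.INTER_CUBIC))
E
```

```text
(no output)
```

View pics/crop1.png

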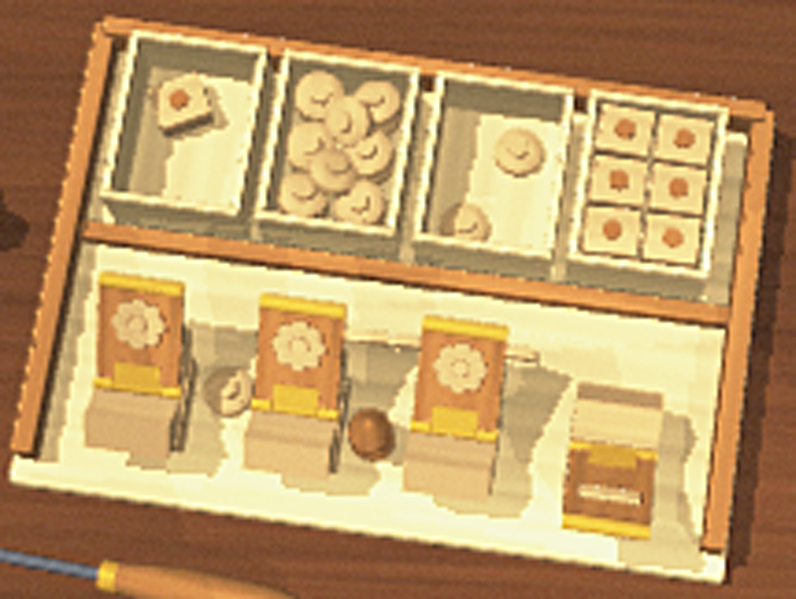

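```bash
cat > h.py <<'E'
import numpy as np
from bench import r
from scipy.spatial.transform import Rotation as R
def pix(n,u,v,z):
    c=r.camera_info(n);T=c["T"]
    d=T[:3,:3]@np.array([(u-c["cx"])/c["fx"],-(v-c["cy"])/c["fy"],-1]);o=T[:3,3]
    return o+d*(z-o[2])/d[2]
def rel(tip,yaw):   # tip target in world -> row units
    s=r.sense();Rc=R.from_euler("xyz",s["ee_rot"]);Rt=R.from_euler("xyz",[np.pi,0,yaw])
    p=np.array(tip)+[0,0,r.tip_extent]
    return np.round(np.r_[Rc.inv().apply(p-s["position"])/.4,(Rc.inv()*Rt).as_rotvec()/2],3)
E
python3 - <<'E'
from h import *
f=lambda u,v,z:pix("top",195+u/3.7,135+v/3.7,z)
E=np.array([f(143,280,.104),f(303,300,.104),f(466,322,.104),f(607,530,.104)])
H=np.array([f(137,385,.068),f(297,408,.068),f(459,432,.068),f(611,446,.068)])
print(E.round(3));print(H.round(3))
d=E[0]-E[2];print("yaw from row",np.arctan2(-d[0],d[1]),np.linalg.norm(d[:2]))
for u,v in((105,215),(240,215),(580,265),(708,278)):print("bin front top",f(u,v,.073).round(3))
for u,v in((80,235),(730,318)):print("rail",f(u,v,.03).round(3))
print("finial",f(372,425,.06),"mallet",pix("top",131,160,.2),"pencil",f(370,335,.02),f(535,357,.02))
E
```

```text
[[ 0.623  0.192  0.104]
 [ 0.615  0.098  0.104]
 [ 0.605  0.003  0.104]
 [ 0.487 -0.082  0.104]]
[[ 0.568  0.197  0.068]
 [ 0.558  0.101  0.068]
 [ 0.548  0.005  0.068]
 [ 0.543 -0.085  0.068]]
yaw from row -0.09282877427903814 0.18966250705012067
bin front top [0.672 0.224 0.073]
bin front top [0.675 0.142 0.073]
bin front top [ 0.652 -0.063  0.073]
bin front top [ 0.647 -0.14   0.073]
rail [0.672 0.247 0.03 ]
rail [ 0.635 -0.158  0.03 ]
finial [0.55163314 0.05676407 0.06      ] mallet [0.69263393 0.38881949 0.2       ] pencil [0.61741321 0.06377779 0.02      ] [ 0.60753621 -0.0390885   0.02      ]
```

Tags a–c (left to right) show the rosette and tag d shows the bar. Bin a is low, b full, c low and d full, so I need to flip a and c to bar and d to rosette. The measured spacing (94.8 mm) and hinge-to-edge offset match the given sizes.

```bash
cat >> h.py <<'E'
YAW=-.095
X=np.array([np.cos(YAW),np.sin(YAW),0]);Y=np.array([-X[1],X[0],0])
HG={"a":np.array([.571,.197,0]),"c":np.array([.553,.007,0]),"d":np.array([.542,-.087,0])}
def at(t,x,z,y=0): print(t,x,z,rel(HG[t]+X*x+Y*y+[0,0,z],YAW).tolist())
def st():
    s=r.sense();print(s["time_s"],s["position"].round(3),s["ee_rot"].round(3),s["contact_force"].round(1),s["width"],r.tip_extent)
E
python3 -c "
from h import *
st();at('d',-.085,.2)"
```

```text
0.1 [ 0.252 -0.571  0.252] [-3.14  -0.     0.416] [ 0.3 -0.4  0.2] 0.08543851648813953 0.022
d -0.085 0.2 [0.966, -0.918, 0.078, -0.001, 0.0, 0.255]
```

>>> step_arm(plan=[0.07,-0.066,0,0,0,0.05,0,0.14,-0.132,0.02,0,0,0.1,0,0.21,-0.198,0.03,0,0,0.15,0,0.28,-0.264,0.05,0,0,0.2,0,0.35,-0.33,0.06,0,0,0.25,0], force=20)

```text
time_s: 0.52
position: [0.327, -0.3922, 0.228]
ee_rot: [-3.14, 0.001, -0.09]
contact_force: [0.0, -0.1, 0.8]
width: 0.0255
grip_force: 0.0
```

```bash
python3 -c "
from h import *
st();at('d',-.085,.17)"
```

```text
0.5167 [ 0.327 -0.392  0.228] [-3.14e+00  1.00e-03 -9.00e-02] [ 0.  -0.1  0.8] 0.025517540941736565 0.022
d -0.085 0.17 [0.254, -0.809, 0.091, -0.001, 0.001, 0.003]
```

>>> step_arm(plan=[0.028,-0.09,0,0,0,0,0,0.056,-0.18,0,0,0,0,0,0.084,-0.27,0,0,0,0,0,0.112,-0.36,0,0,0,0,0,0.14,-0.45,0,0,0,0,0])

```text
time_s: 0.93
position: [0.3981, -0.2178, 0.229]
ee_rot: [-3.141, 0.0, -0.085]
contact_force: [0.3, 0.7, 0.5]
width: 0.0001
grip_force: 0.0
```

>>> step_arm(plan=[0.028,-0.09,0,0,0,0,0,0.056,-0.18,0,0,0,0,0,0.084,-0.27,0,0,0,0,0,0.112,-0.36,0,0,0,0,0,0.112,-0.36,0,0,0,0,0])

```text
time_s: 1.35
position: [0.456, -0.0748, 0.2291]
ee_rot: [-3.139, -0.0, -0.077]
contact_force: [0.2, -1.6, -0.9]
width: 0.0
grip_force: 0.0
```

```bash
python3 -c "
from h import *
import cv2
cv2.imwrite('pics/w1.png',r.snapshot('wrist')[:,:,::-1])
st();at('d',-.085,.17);at('d',-.085,.084)"
```

```text
1.4 [ 0.455 -0.077  0.229] [-3.141e+00  1.000e-03 -7.800e-02] [-0.7 -0.7 -0.5] -2.694165800962614e-05 0.022
d -0.085 0.17 [0.006, 0.004, 0.092, -0.0, 0.0, 0.008]
d -0.085 0.084 [0.006, 0.004, 0.307, -0.0, 0.0, 0.008]
```

View pics/w1.png

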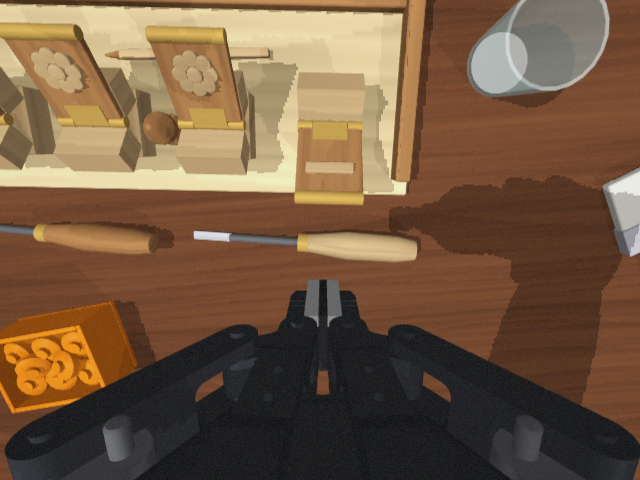

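The wrist view shows tag d, bar face up, with its free edge at (330,198). It lines up with the closed fingertips at (322,285). Lowering now.

>>> step_arm(plan=[0.002,0.002,0.09,0,0,0,0,0.004,0.004,0.18,0,0,0.004,0,0.006,0.004,0.26,0,0,0.008,0,0.006,0.004,0.307,0,0,0.008,0,0.006,0.004,0.307,0,0,0.008,0])

```text
time_s: 1.82
position: [0.4525, -0.0813, 0.1019]
ee_rot: [-3.14, 0.01, -0.102]
contact_force: [-0.1, -0.4, -0.3]
width: -0.0001
grip_force: 0.0
```

```bash
python3 -c "
from h import *
st();at('d',-.04,.084);at('d',.003,.084)"
```

```text
1.8167 [ 0.452 -0.081  0.102] [-3.14   0.01  -0.102] [-0.1 -0.4 -0.3] -0.00010217047544674383 0.022
d -0.04 0.084 [0.124, -0.008, -0.011, -0.001, 0.005, -0.003]
d 0.003 0.084 [0.232, -0.009, -0.013, -0.001, 0.005, -0.003]
```

>>> step_arm(plan=[0.025,-0.008,-0.002,0,0,0,0,0.05,-0.008,-0.002,0,0,0,0,0.075,-0.008,-0.002,0,0,0,0,0.1,-0.008,-0.002,0,0,0,0,0.12,-0.008,-0.002,0,0,0,0])

```text
time_s: 2.23
position: [0.5086, -0.0843, 0.1091]
ee_rot: [3.141, -0.004, -0.1]
contact_force: [-0.9, -0.5, 0.3]
width: 0.0002
grip_force: 0.0
```

>>> step_arm(plan=[0.02,0,0,0,0,0,0,0.04,0,0,0,0,0,0,0.06,0,0,0,0,0,0,0.08,0,0,0,0,0,0,0.1,0,0,0,0,0,0])

```text
time_s: 2.65
position: [0.5457, -0.0875, 0.1072]
ee_rot: [-3.142, 0.0, -0.1]
contact_force: [-0.3, 0.2, -0.3]
width: 0.0001
grip_force: 0.0
```

```bash
python3 -c "
from h import *
import cv2
i=r.snapshot('side')[180:360,170:380,::-1]
cv2.imwrite('pics/s2.png',cv2.resize(i,None,fx=3,fy=3))
st();at('d',.003,.084);at('d',-.02,.175);at('c',.085,.175)"
```

```text
2.7 [ 0.548 -0.088  0.108] [ 3.141e+00 -3.000e-03 -1.000e-01] [ 1.3 -0.2 -1. ] -0.00012663911142065293 0.022
d 0.003 0.084 [-0.007, -0.001, 0.004, 0.0, -0.001, -0.003]
d -0.02 0.175 [-0.064, -0.001, -0.224, 0.0, -0.001, -0.003]
c 0.085 0.175 [0.202, -0.239, -0.223, 0.0, -0.001, -0.003]
```

View pics/s2.png

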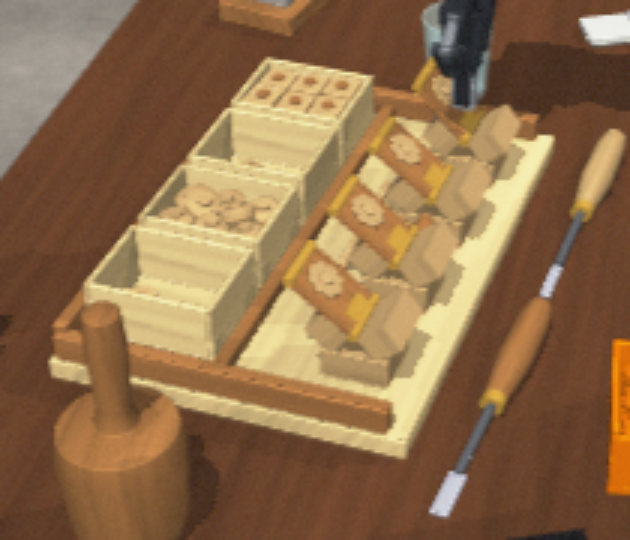

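Tag d (445,95) now leans towards its bin with the rosette up. Next I'll lift clear and go over behind tag c.

>>> step_arm(plan=[-0.02,0,-0.08,0,0,0,0,-0.02,0,-0.16,0,0,0,0,-0.02,0,-0.23,0,0,0,0,0.04,-0.06,-0.23,0,0,0,0,0.1,-0.12,-0.23,0,0,0,0])

```text
time_s: 3.12
position: [0.5913, -0.0444, 0.2025]
ee_rot: [3.141, -0.005, -0.103]
contact_force: [0.9, 0.9, -1.0]
width: 0.0003
grip_force: 0.0
```

>>> step_arm(plan=[0.05,-0.06,0,0,0,0,0,0.1,-0.12,0,0,0,0,0,0.1,-0.12,0,0,0,0,0,0.1,-0.12,0,0,0,0,0,0.1,-0.12,0,0,0,0,0])

```text
time_s: 3.53
position: [0.6336, -0.0, 0.1988]
ee_rot: [3.141, 0.002, -0.1]
contact_force: [-1.2, -0.5, -0.1]
width: -0.0002
grip_force: 0.0
```

```bash
python3 -c "
from h import *
st();at('c',.085,.175);at('c',.085,.084)"
```

```text
3.5333 [ 0.634 -0.     0.199] [ 3.141e+00  2.000e-03 -1.000e-01] [-1.2 -0.5 -0.1] -0.00018027291752869133 0.022
c 0.085 0.175 [0.01, 0.002, 0.004, 0.0, 0.001, -0.003]
c 0.085 0.084 [0.011, 0.001, 0.232, 0.0, 0.001, -0.003]
```

>>> step_arm(plan=[0.01,0,0.06,0,0,0,0,0.01,0,0.12,0,0,0,0,0.01,0,0.18,0,0,0,0,0.01,0,0.225,0,0,0,0,0.01,0,0.232,0,0,0,0])

```text
time_s: 3.95
position: [0.6339, -0.0012, 0.1024]
ee_rot: [3.141, 0.008, -0.102]
contact_force: [-0.4, -0.6, -0.2]
width: 0.0002
grip_force: 0.0
```

>>> step_arm(plan=[-0.025,0,0,0,0,0,0,-0.05,0,0,0,0,0,0,-0.075,0,0,0,0,0,0,-0.1,0,0,0,0,0,0,-0.12,0,0,0,0,0,0])

```text
time_s: 4.37
position: [0.5897, 0.0045, 0.108]
ee_rot: [-3.142, -0.002, -0.1]
contact_force: [0.4, 0.6, 0.7]
width: 0.0003
grip_force: 0.0
```

```bash
python3 -c "
from h import *
st();at('c',-.003,.084)"
```

```text
4.3667 [0.59  0.004 0.108] [-3.142e+00 -2.000e-03 -1.000e-01] [0.4 0.6 0.7] 0.0003057661765385279 0.022
c -0.003 0.084 [-0.099, 0.003, 0.005, -0.0, -0.001, -0.003]
```

>>> step_arm(plan=[-0.02,0,0,0,0,0,0,-0.04,0,0,0,0,0,0,-0.06,0,0,0,0,0,0,-0.08,0,0,0,0,0,0,-0.1,0,0,0,0,0,0])

```text
time_s: 4.78
position: [0.5498, 0.0085, 0.1065]
ee_rot: [3.142, 0.0, -0.1]
contact_force: [0.3, 0.1, -0.1]
width: 0.0001
grip_force: 0.0
```

>>> step_arm(plan=[0,0,0,0,0,0,0,0.02,0,-0.08,0,0,0,0,0.02,0,-0.16,0,0,0,0,0.02,0,-0.23,0,0,0,0,0.02,0,-0.23,0,0,0,0])

```text
time_s: 5.2
position: [0.5632, 0.0072, 0.2051]
ee_rot: [3.142, -0.012, -0.1]
contact_force: [1.0, -0.7, 0.9]
width: -0.0001
grip_force: 0.0
```

```bash
python3 -c "
from h import *
import cv2
cv2.imwrite('pics/w2.png',r.snapshot('wrist')[:,:,::-1])
i=r.snapshot('side')[180:360,170:380,::-1]
cv2.imwrite('pics/s3.png',cv2.resize(i,None,fx=3,fy=3))
st();at('a',.085,.175)"
```

```text
5.3 [0.56  0.007 0.2  ] [ 3.142 -0.004 -0.1  ] [-0.9  0.2  0.1] -0.00030589300056991137 0.022
a 0.085 0.175 [0.192, -0.475, 0.009, 0.0, -0.002, -0.003]
```

View pics/s3.png

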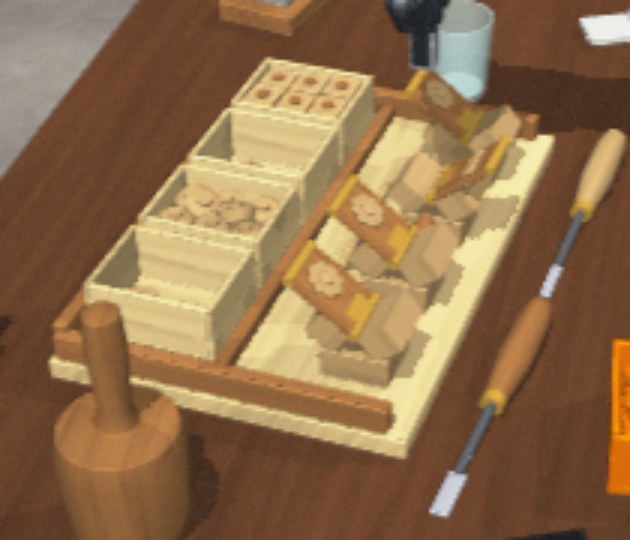

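Tag c (465,165) now leans towards the robot, and tag d (445,105) still shows its rosette. Tag a is next.

>>> step_arm(plan=[0.03,-0.08,0,0,0,0,0,0.06,-0.16,0,0,0,0,0,0.09,-0.24,0,0,0,0,0,0.13,-0.32,0,0,0,0,0,0.16,-0.4,0,0,0,0,0])

```text
time_s: 5.72
position: [0.6163, 0.0499, 0.1968]
ee_rot: [-3.113, 0.004, -0.035]
contact_force: [0.7, -0.1, 0.1]
width: 0.0004
grip_force: 0.0
```

>>> step_arm(plan=[0.03,-0.075,0,0,0,0,0,0.03,-0.075,0,0,0,0,0,0.03,-0.075,0,0,0,0,0,0.03,-0.075,0,0,0,0,0])

```text
time_s: 6.05
position: [0.6286, 0.0655, 0.1984]
ee_rot: [-3.104, 0.003, -0.014]
contact_force: [0.1, -0.8, -0.3]
width: 0.0003
grip_force: 0.0
```

```bash
python3 -c "
from h import *
st();at('a',.085,.084)"
```

```text
6.05 [0.629 0.066 0.198] [-3.104e+00  3.000e-03 -1.400e-02] [ 0.1 -0.8 -0.3] 0.000322079685323548 0.022
a 0.085 0.084 [0.064, -0.3, 0.242, -0.019, 0.002, 0.041]
```

```bash
python3 -c "
from h import *
s=r.sense();print(s['qpos'].round(3),s['dq'].round(2),s['tau'].round(1),s['contact_force'],s['moment'])"
```

```text
[-0.015  0.321 -0.085  1.168  0.038  3.141] [-0.01 -0.01 -0.01 -0.    0.    0.  ] [  0.2 -45.6  28.8  -0.    0.1  -0. ] [ 0.10067221 -0.76793955 -0.30480647] [-0.05446445  0.02238183  0.00896554]
```

Joint 6 has reached its range limit, which cuts the sideways move short. A skewed yaw of about 0.5 brings it back within range, and the closed finger can still push at that angle.

```bash
cat >> h.py <<'E'
def at2(t,x,z,yaw=.5): print(t,x,z,rel(HG[t]+X*x+[0,0,z],yaw).tolist())
E
python3 -c "
from h import *
s=r.sense();print(rel(s['position']-[0,0,.022],.5))"
```

```text
[ 0.     0.     0.    -0.019 -0.003 -0.257]
```

>>> step_arm(plan=[0,0,-0.02,-0.005,0,-0.06,0,0,0,-0.02,-0.01,0,-0.12,0,0,0,-0.02,-0.015,0,-0.18,0,0,0,-0.02,-0.019,-0.003,-0.24,0,0,0,-0.02,-0.019,-0.003,-0.257,0])

```text
time_s: 6.47
position: [0.6284, 0.0651, 0.2072]
ee_rot: [3.141, -0.001, 0.505]
contact_force: [-0.2, -0.6, -0.2]
width: -0.0002
grip_force: 0.0
```

```bash
python3 -c "
from h import *
st();print(r.sense()['qpos'].round(3));s=r.sense();print(rel(s['position']-[0,0,.022],.5));at2('a',.085,.175)"
```

```text
6.4667 [0.628 0.065 0.207] [ 3.141e+00 -1.000e-03  5.050e-01] [-0.2 -0.6 -0.2] -0.00015296621715070552 0.022
[ 1.000e-03  3.130e-01 -7.600e-02  1.180e+00 -0.000e+00  2.638e+00]
[ 0.     0.     0.     0.001 -0.001  0.002]
a 0.085 0.175 [0.209, -0.238, 0.026, 0.001, -0.001, 0.002]
```

Commanded and measured poses agree again.

>>> step_arm(plan=[0.05,-0.06,0,0,0,0,0,0.1,-0.12,0.01,0,0,0,0,0.15,-0.18,0.02,0,0,0,0,0.209,-0.238,0.026,0,0,0,0,0.209,-0.238,0.026,0,0,0,0])

```text
time_s: 6.88
position: [0.6571, 0.1934, 0.1961]
ee_rot: [-3.141, -0.004, 0.505]
contact_force: [-0.3, -0.3, 0.1]
width: 0.0
grip_force: 0.0
```

```bash
python3 -c "
from h import *
st();print(r.sense()['qpos'].round(3));at2('a',.085,.084)"
```

```text
6.8833 [0.657 0.193 0.196] [-3.141 -0.004  0.505] [-0.3 -0.3  0.1] 3.9876026280720204e-05 0.022
[1.910e-01 4.110e-01 3.900e-02 1.195e+00 2.000e-03 2.828e+00]
a 0.085 0.084 [-0.01, 0.008, 0.225, -0.001, -0.002, 0.002]
```

>>> step_arm(plan=[-0.004,0.006,0.06,0,0,0,0,-0.004,0.006,0.12,0,0,0,0,-0.004,0.006,0.18,0,0,0,0,-0.004,0.006,0.22,0,0,0,0,-0.004,0.006,0.223,0,0,0,0])

```text
time_s: 7.3
position: [0.6531, 0.1847, 0.1033]
ee_rot: [-3.14, 0.006, 0.5]
contact_force: [-0.5, 0.4, -0.4]
width: 0.0002
grip_force: 0.0
```

```bash
python3 -c "
from h import *
st();at2('a',.04,.084);at2('a',0,.084)"
```

```text
7.3 [0.653 0.185 0.103] [-3.14   0.006  0.5  ] [-0.5  0.4 -0.4] 0.0001840826134512854 0.022
a 0.04 0.084 [-0.083, -0.069, -0.006, -0.001, 0.003, -0.0]
a 0 0.084 [-0.165, -0.125, -0.006, -0.001, 0.003, -0.0]
```

>>> step_arm(plan=[-0.017,-0.014,0,0,0,0,0,-0.034,-0.028,0,0,0,0,0,-0.051,-0.042,0,0,0,0,0,-0.068,-0.056,0,0,0,0,0,-0.083,-0.069,0,0,0,0,0])

```text
time_s: 7.72
position: [0.6143, 0.195, 0.1095]
ee_rot: [3.14, -0.005, 0.501]
contact_force: [0.9, 0.1, 2.0]
width: 0.0002
grip_force: 0.6
```

>>> step_arm(plan=[-0.017,-0.012,0,0,0,0,0,-0.034,-0.024,0,0,0,0,0,-0.051,-0.036,0,0,0,0,0,-0.068,-0.048,0,0,0,0,0,-0.082,-0.056,0,0,0,0,0])

```text
time_s: 8.13
position: [0.5748, 0.1993, 0.1095]
ee_rot: [3.141, -0.005, 0.501]
contact_force: [-0.1, -0.1, 0.4]
width: 0.0
grip_force: 0.1
```

>>> step_arm(plan=[0,0,0,0,0,0,0,0.02,0.014,-0.08,0,0,0,0,0.02,0.014,-0.16,0,0,0,0,0.02,0.014,-0.23,0,0,0,0,0.02,0.014,-0.23,0,0,0,0])

```text
time_s: 8.55
position: [0.5883, 0.1983, 0.2062]
ee_rot: [3.138, -0.013, 0.501]
contact_force: [0.5, 0.8, 1.4]
width: -0.0003
grip_force: 0.0
```

```bash
python3 -c "
from h import *
import cv2
a=r.snapshot('top')[135:297,195:410,::-1];b=r.snapshot('side')[180:360,170:380,::-1]
a=cv2.resize(a,(390,300));b=cv2.resize(b,(390,334))
cv2.imwrite('pics/f.png',cv2.vconcat([cv2.hconcat([a,b[:300]])]))
st()"
```

```text
8.65 [0.585 0.198 0.201] [ 3.14  -0.005  0.501] [-1.2 -0.  -1. ] -0.00021624335282610004 0.022
```

View pics/f.png

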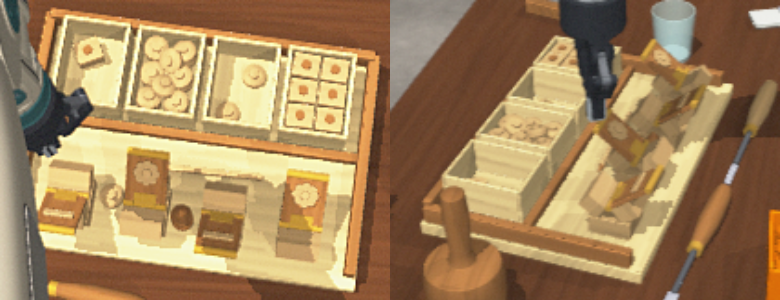

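The tags now read bar (65,205), rosette (147,178), bar (220,230) and rosette (303,203), matching low, full, low and full. The bins, pencil, finial and blank are where they were, and the finger is clear.

```bash
python3 -c "
from bench import r
print(r.close_job())"
```

```text
the job is handed in; nothing more can be done
None
```

The job is handed in: I pushed tags a and c over to bar and tag d to rosette, and left tag b on rosette, so all four matched their bins in the last pictures and nothing else looked moved; joint 6 did touch its range limit once on the way to tag a.

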